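# Flip the stock tags to match the bins

### The job

Each bin on the stand has a hinged status tag beside it on the rail; the face turned up is the one that counts: disc means full, bar means empty. With the fingertips, gently push over the tags that are wrong, so that every bin filled with cells shows the disc, the empty bin shows the bar, and each tag rests fully over against its stop. Pinch and lift nothing, and leave the bottle and the tip cleaner pot where they are.

Things in the scene. Friction and masses are not known exactly. Their poses are not given: they have to be found in the camera images.
- stand: fixed stand: grey plate 250 x 140 x 12 mm, two thin posts carry a level rail with three tag units in any order, 80 mm apart. Three bins on the plate, one to the right (-y) of each unit. Origin under the plate's centre; x along the rail (away from robot), y left, across the rail. Rail 45 mm left of the plate's centre line; bin centres 68 mm right of the rail
- tag_1 (a joint): white plastic tag hinged on the rail, 42 mm wide, 61 mm hinge to free edge, 4 mm thick. 0 upright; +0.55 rad (stop) leans right (-y of stand, to the bins), DISC face up (raised dark disc 28 mm) = full; -0.55 rad (stop) leans left, BAR face up (raised dark bar 34 x 9 mm) = empty. About 40 g, swings freely, falls to whichever side of upright it is on
- unit_1: fixed unit that carries tag_1; origin on the hinge axis of tag_1, midway along the tag, 150 mm above the bench. x along the rail, y across it to the left, z up. Below the axis its grey body is 50 mm wide along the rail and 18 mm thick
- tag_1_edge (a point): middle of the free edge (8 mm round bead) of tag_1, 61 mm from the hinge axis; moves with the tag: 52 mm above the hinge and 32 mm to one side at either stop, 61 mm above it when upright
- tag_2 (a joint): white plastic tag hinged on the rail, 42 mm wide, 61 mm hinge to free edge, 4 mm thick. 0 upright; +0.55 rad (stop) leans right (-y of stand, to the bins), DISC face up (raised dark disc 28 mm) = full; -0.55 rad (stop) leans left, BAR face up (raised dark bar 34 x 9 mm) = empty. About 40 g, swings freely, falls to whichever side of upright it is on
- unit_2: fixed unit that carries tag_2; origin on the hinge axis of tag_2, midway along the tag, 150 mm above the bench. x along the rail, y across it to the left, z up. Below the axis its grey body is 50 mm wide along the rail and 18 mm thick
- tag_2_edge (a point): middle of the free edge (8 mm round bead) of tag_2, 61 mm from the hinge axis; moves with the tag: 52 mm above the hinge and 32 mm to one side at either stop, 61 mm above it when upright
- tag_3 (a joint): white plastic tag hinged on the rail, 42 mm wide, 61 mm hinge to free edge, 4 mm thick. 0 upright; +0.55 rad (stop) leans right (-y of stand, to the bins), DISC face up (raised dark disc 28 mm) = full; -0.55 rad (stop) leans left, BAR face up (raised dark bar 34 x 9 mm) = empty. About 40 g, swings freely, falls to whichever side of upright it is on
- unit_3: fixed unit that carries tag_3; origin on the hinge axis of tag_3, midway along the tag, 150 mm above the bench. x along the rail, y across it to the left, z up. Below the axis its grey body is 50 mm wide along the rail and 18 mm thick
- tag_3_edge (a point): middle of the free edge (8 mm round bead) of tag_3, 61 mm from the hinge axis; moves with the tag: 52 mm above the hinge and 32 mm to one side at either stop, 61 mm above it when upright
- bin_full_a_mid (a point): centre of an open card bin 74 x 94 x 32 mm, half-way up, fixed on the stand; FULL: two layers of white sleeved cells with leads. Its tag is the one directly beside it across the rail, 68 mm away; its rim is 44 mm above the bench. Bins stand in any order
- bin_full_b_mid (a point): centre of an open card bin 74 x 94 x 32 mm, half-way up, fixed on the stand; FULL: two layers of white sleeved cells with leads. Its tag is the one directly beside it across the rail, 68 mm away; its rim is 44 mm above the bench. Bins stand in any order
- bin_empty_mid (a point): centre of an open card bin 74 x 94 x 32 mm, half-way up, fixed on the stand; EMPTY. Its tag is the one directly beside it across the rail, 68 mm away; its rim is 44 mm above the bench. Bins stand in any order
- flux_bottle_mid (a point): bystander, loose: amber dropper bottle 40 mm wide, 112 mm tall; point at its centre, half-way up
- tip_cleaner_mid (a point): bystander, loose: black round tip-cleaner pot 60 mm wide, 48 mm tall; point at its centre, half-way up

How it is judged:
By the outcome, as a careful person would: the job done as asked, in the order asked, and still so for the second after the job is handed in, with the robot touching nothing.
It also fails if it takes over 64 s, if anything falls off the work surface, if the arm or the gripper's body presses on something with over 40 N, if the wrist force passes 120 N, or if a joint passes its speed limit or range.

### The arm

A 7-joint arm with a two-finger parallel gripper is mounted at the origin on a cart in front of the work surface, level with it; the furniture and walls round the work are solid. World frame = base frame: x ahead of the robot, y to its left, z up, the work surface at z = 0. Lengths are in m, angles in rad, forces in N, time in s.
With the tool pointing down it reaches from about 0.4 to 0.85 m from the base axis. Payload 4.5 kg.
Tool frame: the origin (TCP) lies on the centre line of the jaws, within the pads' length; the fingertips stand 19 mm ahead of it and the grasp point (between the pads) is the TCP (finger_overhang is the distance from the TCP to the fingertips, in m); z points along the fingers, x is the direction in which the jaws open and shut, and the axes are right-handed (so a half turn about z gives the same grasp; the last joint's range is limited). The gripper opens to 88 mm and grips with 3 to 60 N. Pads are 18 mm wide; open, the fingers measure 123 mm over their backs; the gripper's body (75 mm by 187 mm) begins 45 mm behind the grasp point.
Start: joints at [0.034, 0.689, -0.195, 1.565, 0.157, 0.902, -0.215], TCP at [0.625, 0, 0.258] pointing down, gripper open.
Joint ranges: [-3.01, 3.01], [-0.46, 2.08], [-1.47, 1.51], [0.13, 2.56], [-1, 4.14], [0.04, 2.09], [-2.66, 2.66]. Speed limits (rad/s): [2.57, 2.57, 3.14, 3.14, 3.14, 3.14, 3.14].

### API

Orientations are given as a unit quaternion [x, y, z, w].
In Python, from station import sense, camera, close_job, finger_overhang gives the robot as it stands. The module is installed in compiled form; this text tells all that it offers.
- The arm moves only by the tool arm_command, never from a script. Its arguments are lists of equal length, an entry for each row: "travel": the shift along the tool's x, y, z in m, a list of three; "yaw": the turn about the tool's z in rad. In form: {"travel": [[dx, dy, dz], ...], "yaw": [yaw, ...]}. A call has exactly 8 rows; each row is the pose to reach, as a shift and turn from the pose commanded when the call began, along the tool's axes at that moment; what a row does not reach only later rows make up. A row lasts 1/12 s, in which the tool goes at most 41.7 mm and 7.16 degrees, less where a joint would pass 70% of its speed; a pose out of reach is approached as far as the arm can. A call with a gripper value outside its range is refused whole. "fingers" is the opening in per cent of the stroke, from 0 (shut) to 100 (fully open), set as the call begins (left out, the last holds). The fingers move at their own pace and stop on an object; the grip force is fixed at half the most. Time passes only in rows, so rows that repeat a pose let the fingers close, or fill a call up. It gives the time, the measured TCP pose, the force and the opening at its end, in the units of the state.
- sense(): the state, without advancing time (a new reading comes with each control period).
- camera(name): name is "scene" or "side" or "wrist"; returns a dict with "pixels" (384x512x3 uint8, red, green, blue), "fovy" (degrees; the focal length in pixels is half the picture's height over the tangent of half this angle, whatever the lens; pixels are square), "cx", "cy" (the principal point, pixels), "T" (4x4, takes a point from camera to world coordinates). Camera axes: x right, y up, looking along -z (the intrinsics and any distortion apply to the point x, -y, -z); pixel columns grow to the right and rows downward; lengths in m; the calibration is good to about 2 mm. A picture is of the moment at which its call begins. There is no depth.
- close_job(): hands the job in, once; it reports no verdict.
The state is a dict: "time_s": time; "q": joint angles; "dq": joint speeds; "tau": joint torques, N m; "tool_pos": TCP position; "orientation": TCP orientation; "force": force on the tool from outside, world axes, zero at the start; "torque": the same for the moment, N m; "gripper_width": finger opening in m.
Only numpy, scipy, OpenCV 4.12 (cv2) and the standard library are available. Lean on these libraries where they do the work, as an engineer would, in place of code of your own. Each camera call takes 0.05 s, during which the arm holds its last target.

## Working session

There is one attempt and no reset: what is moved stays moved. The work goes in short steps, Python scripts to look and compute and a tool call to move; the robot and the scene stay as the last step left them, time stands still between calls to the robot, and variables do not carry over. Pictures are saved under pics/ and viewed, and the job is handed in when it is done.

Besides the shell and the picture viewer there is one more tool, called after "Request:" in YAML: its name, and indented under it one key for each argument. arm_command: Moves the arm, as the interface text tells. Its arguments: {"type":"object","properties":{"travel":{"type":"array","items":{"type":"array","items":{"type":"number"}}},"yaw":{"type":"array","items":{"type":"number"}},"fingers":{"type":"number"}},"required":["travel","yaw"]}

```bash
mkdir -p pics
cat > h.py <<'E'
import numpy as np,cv2
from station import sense,camera
def K(c):
    f=c["pixels"].shape[0]/2/np.tan(np.radians(c["fovy"])/2); return f,c["cx"],c["cy"]
def snap(n,tag):
    c=camera(n); cv2.imwrite(f"pics/{tag}.png",c["pixels"][:,:,::-1])
    np.savez(f"pics/{tag}.npz",**{k:v for k,v in c.items()}); return c
def load(tag): return np.load(f"pics/{tag}.npz")
def ray(c,u,v):
    f,cx,cy=K(c); d=np.array([(u-cx)/f,-(v-cy)/f,-1]); T=c["T"]; return T[:3,3],T[:3,:3]@d
def onz(c,u,v,z):
    o,d=ray(c,u,v); return o+d*(z-o[2])/d[2]
def proj(c,p):
    f,cx,cy=K(c); q=np.linalg.inv(c["T"])@np.append(p,1); return np.array([cx+f*q[0]/-q[2],cy-f*q[1]/-q[2]])
E
python3 - <<'E'
from h import *
for n in("scene","side","wrist"):
    c=snap(n,n+"0"); print(n,[k for k in c],c["fovy"],c["T"].round(3).tolist())
s=sense();print(s)
E
```

```text
scene ['pixels', 'fovy', 'cx', 'cy', 'T'] 44.699520675962745 [[-0.846, 0.251, -0.472, 0.151], [-0.534, -0.403, 0.744, 0.338], [-0.004, 0.88, 0.474, 0.562], [0.0, 0.0, 0.0, 1.0]]
side ['pixels', 'fovy', 'cx', 'cy', 'T'] 56.20226142964115 [[-0.986, 0.076, -0.148, 0.418], [-0.166, -0.401, 0.901, 0.467], [0.009, 0.913, 0.408, 0.479], [0.0, 0.0, 0.0, 1.0]]
wrist ['pixels', 'fovy', 'cx', 'cy', 'T'] 67.692804609012 [[1.0, -0.0, 0.002, 0.625], [-0.0, 0.958, 0.287, 0.075], [-0.002, -0.287, 0.958, 0.385], [0.0, 0.0, 0.0, 1.0]]
{'time_s': 0.15, 'q': array([ 0.03381517,  0.68979863, -0.19457206,  1.56605967,  0.15732608,
        0.90252904, -0.21510545]), 'dq': array([ 9.42385248e-04, -1.58823826e-03,  2.17592924e-03, -4.76465557e-03,
        8.36356145e-04,  2.06924610e-03,  9.96688439e-05]), 'tau': array([-1.46674727e-03, -5.27863634e+01, -1.26819178e+00, -1.53587687e+01,
       -5.24473807e-02,  3.92338901e-03,  1.12435155e-04]), 'tool_pos': array([ 6.24556492e-01, -2.63623485e-05,  2.57102958e-01]), 'orientation': array([ 9.99999754e-01,  4.48984191e-05, -6.97961851e-04,  4.84034687e-05]), 'force': array([-1.35941316,  0.60425885,  0.57828484]), 'torque': array([ 0.00679712, -0.00651192,  0.0229841 ]), 'gripper_width': 0.08787127470123168}
```

View pics/scene0.png

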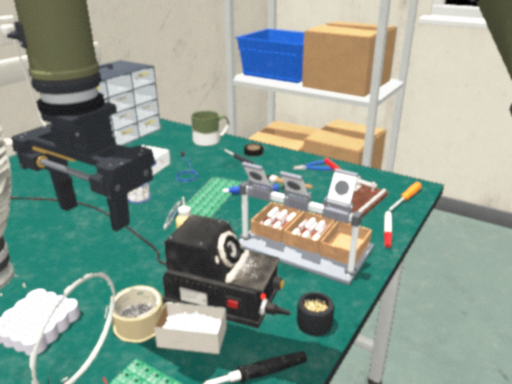

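View pics/side0.png

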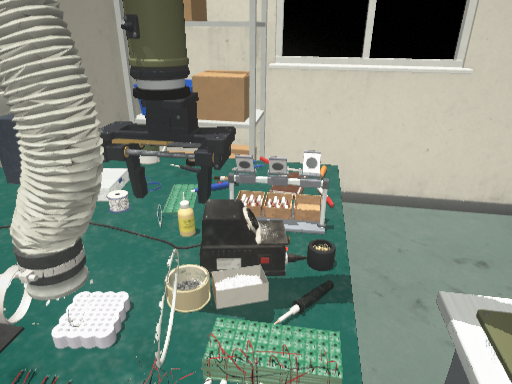

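View pics/wrist0.png

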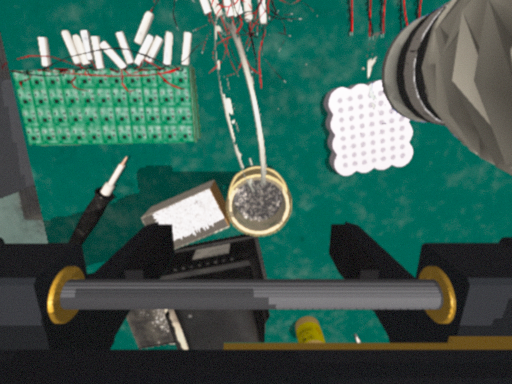

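The stand is in the right part of both the scene and side views, with the bins (left to right) looking full, full, empty. I'll zoom in.

Run:
```python
from h import *
a=cv2.imread("pics/scene0.png")[145:285,225:395]; b=cv2.imread("pics/side0.png")[140:280,200:350]
a=cv2.resize(a,None,fx=4.4,fy=4.2,interpolation=3);cv2.imwrite("pics/za.png",a)
b=cv2.resize(b,None,fx=5,fy=4.2,interpolation=3);cv2.imwrite("pics/zb.png",b)
```

```text
(no output)
```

View pics/za.png

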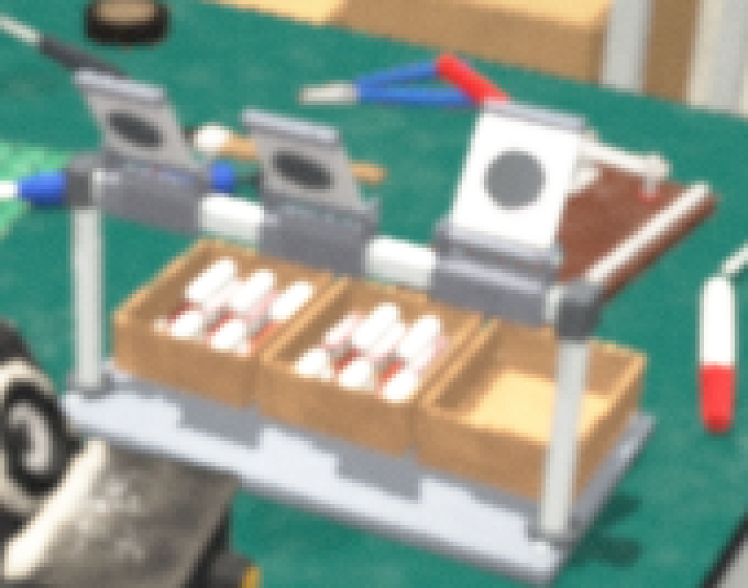

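View pics/zb.png

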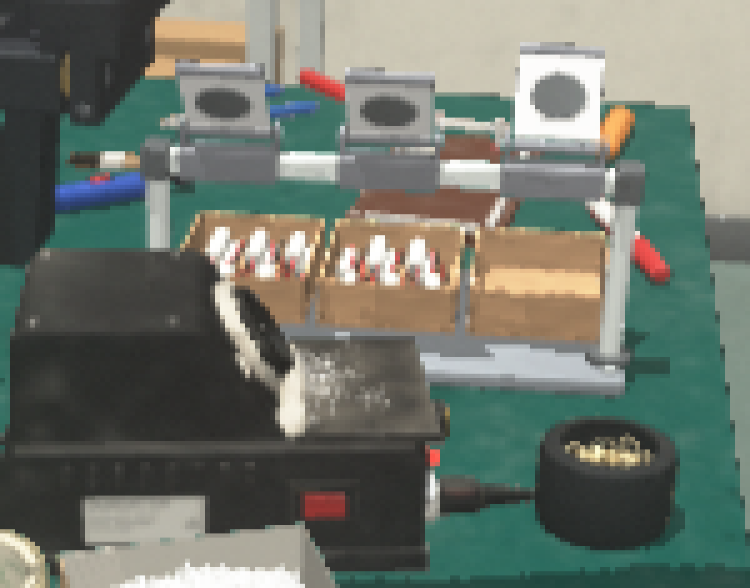

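Run:
```python
from h import *
S=load("scene0");D=load("side0")
a=lambda x,y:(225+x/4.4-.5,145+y/4.2-.5); b=lambda x,y:(200+x/5-.5,140+y/4.2-.5)
def tri(p,q):
    o1,d1=ray(S,*p);o2,d2=ray(D,*q);d1=d1/np.linalg.norm(d1);d2=d2/np.linalg.norm(d2)
    t=np.linalg.lstsq(np.c_[d1,-d2],o2-o1,rcond=None)[0];x,y=o1+t[0]*d1,o2+t[1]*d2
    return ((x+y)/2).round(3),np.linalg.norm(x-y).round(4)
for n,p,q in[("t1l",(78,77),(178,66)),("t1r",(165,92),(270,72)),("t2l",(247,117),(345,71)),("t2r",(345,134),(438,78)),("t3l",(480,107),(518,47)),("t3r",(583,124),(607,54)),("postR",(578,295),(627,178)),("postL",(83,170),(157,157)),("binRcorner",(645,350),(608,235)),("d1",(135,128),(222,103)),("d2",(303,168),(388,111)),("d3",(514,180),(558,96))]:
    p=a(*p);q=b(*q);print(n,*tri(p,q),[onz(S,*p,.202).round(3),onz(D,*q,.202).round(3)] if n[0]=='t' else "")
for n,p in[("plateBR",(545,580)),("plateL",(65,400)),("plateR",(655,415))]: print(n,onz(S,*a(*p),.006).round(3))
```

```text
t1l [ 0.593 -0.309  0.203] 0.0004 [array([ 0.595, -0.311,  0.202]), array([ 0.595, -0.313,  0.202])]
t1r [ 0.551 -0.31   0.204] 0.0033 [array([ 0.556, -0.317,  0.202]), array([ 0.551, -0.311,  0.202])]
t2l [ 0.515 -0.314  0.203] 0.0025 [array([ 0.515, -0.313,  0.202]), array([ 0.517, -0.32 ,  0.202])]
t2r [ 0.473 -0.319  0.201] 0.0011 [array([ 0.474, -0.319,  0.202]), array([ 0.473, -0.316,  0.202])]
t3l [ 0.439 -0.37   0.204] 0.0017 [array([ 0.439, -0.371,  0.202]), array([ 0.439, -0.377,  0.202])]
t3r [ 0.397 -0.377  0.202] 0.0019 [array([ 0.397, -0.378,  0.202]), array([ 0.396, -0.373,  0.202])]
postR [ 0.382 -0.351  0.136] 0.0022 
postL [ 0.613 -0.34   0.137] 0.0033 
binRcorner [ 0.384 -0.461  0.048] 0.0026 
d1 [ 0.576 -0.325  0.176] 0.0009 
d2 [ 0.497 -0.329  0.176] 0.0005 
d3 [ 0.418 -0.36   0.179] 0.0016 
plateBR [ 0.374 -0.327  0.006]
plateL [ 0.624 -0.337  0.006]
plateR [ 0.379 -0.474  0.006]
```

Cross-triangulated free edges (two views agree within ~3 mm):

| Tag | Edge x | Edge y | Leans | Face up | Its bin |
|---|---|---|---|---|---|
| Far | 0.573 | −0.311 | left | bar | full |
| Middle | 0.495 | −0.317 | left | bar | full |
| Near | 0.418 | −0.374 | right | disc | empty |

The rail is at y≈−0.345, so all three tags are wrong. Next I close the fingers and go to the left of the far tag.

Request:
arm_command:
  travel:
    - [-0.01,0.03,0]
    - [-0.02,0.06,0]
    - [-0.03,0.09,0]
    - [-0.04,0.13,0]
    - [-0.05,0.17,0]
    - [-0.052,0.21,0]
    - [-0.052,0.24,0]
    - [-0.052,0.25,0]
  yaw: [0,0,0,0,0,0,0,0]
  fingers: 0

```text
time_s: 0.82
tool_pos: [0.571, -0.2574, 0.2573]
orientation: [1.0, -0.004, -0.001, 0.002]
force: [-0.1, -0.8, 0.1]
gripper_width: 0.0369
```

Request:
arm_command:
  travel:
    - [0,0,0]
    - [0,0,0]
    - [0,0,0.0]
    - [0,0,0]
    - [0,0,0]
    - [0,0,0]
    - [0,0,0]
    - [0,0,0]
  yaw: [0,0,0,0,0,0,0,0]

```text
time_s: 1.48
tool_pos: [0.5731, -0.2496, 0.2578]
orientation: [1.0, 0.0, 0.0, -0.0]
force: [0.7, -0.6, -1.6]
gripper_width: 0.0007
```

Run:
```python
from h import *
for n in("scene","wrist"): snap(n,n+"1")
a=cv2.imread("pics/scene1.png"); b=cv2.imread("pics/wrist1.png")
a=cv2.resize(a[100:290,200:400],(400,380),interpolation=3);b=cv2.resize(b,(400,300))
cv2.imwrite("pics/m1.png",np.hstack([a,cv2.copyMakeBorder(b,0,80,0,0,0)]))
s=sense();print(s['time_s'],s['tool_pos'],s['gripper_width'],s['force'])
```

```text
1.5833 [ 0.57303514 -0.24986038  0.25776918] 0.00015061123630065145 [ 0.21762404 -0.72686412 -0.23765082]
```

View pics/m1.png

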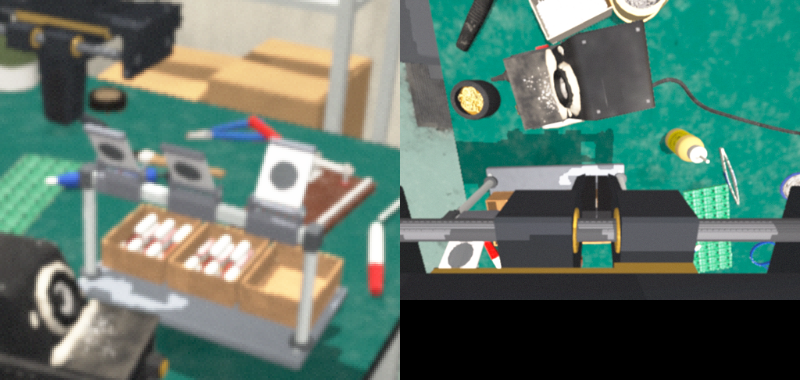

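Descending beside the far tag, then pushing slowly.

Request:
arm_command:
  travel:
    - [0,0,0.01]
    - [0,0,0.02]
    - [0,0,0.03]
    - [0,0,0.04]
    - [0,0,0.05]
    - [0,0.005,0.05]
    - [0,0.012,0.05]
    - [0,0.02,0.05]
  yaw: [0,0,0,0,0,0,0,0]

```text
time_s: 2.25
tool_pos: [0.5733, -0.2707, 0.2079]
orientation: [1.0, 0.0, 0.0, 0.0]
force: [0.2, -0.2, -0.3]
gripper_width: 0.0003
```

Request:
arm_command:
  travel:
    - [0,0.005,0]
    - [0,0.01,0]
    - [0,0.015,0]
    - [0,0.02,0]
    - [0,0.024,0]
    - [0,0.028,0]
    - [0,0.032,0]
    - [0,0.036,0]
  yaw: [0,0,0,0,0,0,0,0]

```text
time_s: 2.92
tool_pos: [0.5731, -0.3061, 0.2078]
orientation: [1.0, 0.0, 0.0, -0.0]
force: [-0.4, -0.8, 0.8]
gripper_width: 0.0008
```

```bash
cat > look.py <<'E'
import sys
from h import *
t=sys.argv[1]
for n in("scene","side"): snap(n,n+t)
a=cv2.imread(f"pics/scene{t}.png"); b=cv2.imread(f"pics/side{t}.png")
a=cv2.resize(a[140:290,225:375],(400,400),interpolation=3);b=cv2.resize(b[120:270,200:350],(400,400),interpolation=3)
cv2.imwrite(f"pics/m{t}.png",np.hstack([a,b]))
s=sense();print(s['time_s'],s['tool_pos'].round(4),s['gripper_width'],s['force'].round(2))
E
python3 look.py 2
```

```text
3.0167 [ 0.5729 -0.3069  0.2077] 0.0009390599460843262 [-0.01  0.47 -0.25]
```

View pics/m2.png

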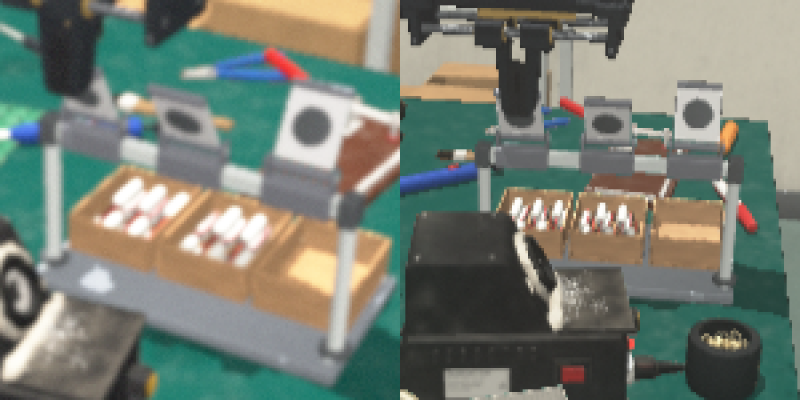

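Fingers are centred on the far tag, whose visible face sits behind the fingertips at (520,125) in the side crop. It is starting to move with the contact, so I keep pushing slowly.

Request:
arm_command:
  travel:
    - [0,0.004,0]
    - [0,0.008,0]
    - [0,0.012,0]
    - [0,0.016,0]
    - [0,0.02,0]
    - [0,0.024,0]
    - [0,0.028,0]
    - [0,0.032,0]
  yaw: [0,0,0,0,0,0,0,0]

```text
time_s: 3.68
tool_pos: [0.573, -0.3385, 0.2077]
orientation: [1.0, -0.0, 0.0, 0.0]
force: [0.2, -0.2, -0.4]
gripper_width: 0.0005
```

Request:
arm_command:
  travel:
    - [0,0.002,0]
    - [0,0.004,0]
    - [0,0.006,0]
    - [0,0.008,0]
    - [0,0.01,0]
    - [0,0.01,0]
    - [0,0.01,0]
    - [0,0.01,0]
  yaw: [0,0,0,0,0,0,0,0]

```text
time_s: 4.35
tool_pos: [0.5731, -0.3478, 0.2077]
orientation: [1.0, 0.0, 0.0, -0.0]
force: [0.2, 1.1, 0.3]
gripper_width: 0.0
```

```bash
python3 look.py 3
```

```text
4.45 [ 0.5731 -0.3478  0.2078] 0.00024761435817452406 [ 0.54  0.01 -0.84]
```

View pics/m3.png

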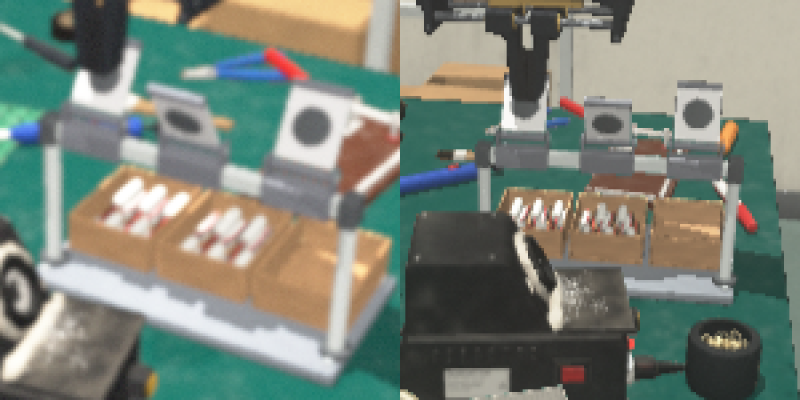

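The far tag is now bright, so it has gone over to the disc side. I back off and slide to the middle tag.

Request:
arm_command:
  travel:
    - [0,-0.015,0]
    - [0,-0.03,0]
    - [0,-0.05,0]
    - [0,-0.075,0]
    - [-0.02,-0.078,0]
    - [-0.045,-0.078,0]
    - [-0.065,-0.078,0]
    - [-0.078,-0.078,0]
  yaw: [0,0,0,0,0,0,0,0]

```text
time_s: 5.12
tool_pos: [0.4927, -0.2699, 0.2078]
orientation: [1.0, -0.0, -0.001, 0.0]
force: [-0.2, 0.1, -0.7]
gripper_width: 0.0004
```

Request:
arm_command:
  travel:
    - [0,0,0]
    - [0,0.006,0]
    - [0,0.012,0]
    - [0,0.017,0]
    - [0,0.022,0]
    - [0,0.027,0]
    - [0,0.032,0]
    - [0,0.036,0]
  yaw: [0,0,0,0,0,0,0,0]

```text
time_s: 5.78
tool_pos: [0.4951, -0.3068, 0.2076]
orientation: [1.0, -0.0, 0.0, 0.0]
force: [-0.4, 0.2, 0.9]
gripper_width: 0.0008
```

Request:
arm_command:
  travel:
    - [0,0.004,0]
    - [0,0.008,0]
    - [0,0.012,0]
    - [0,0.016,0]
    - [0,0.02,0]
    - [0,0.024,0]
    - [0,0.028,0]
    - [0,0.032,0]
  yaw: [0,0,0,0,0,0,0,0]

```text
time_s: 6.45
tool_pos: [0.495, -0.3384, 0.2077]
orientation: [1.0, -0.0, 0.0, 0.0]
force: [-0.9, 0.3, 0.4]
gripper_width: 0.0002
```

Request:
arm_command:
  travel:
    - [0,0.003,0]
    - [0,0.006,0]
    - [0,0.009,0]
    - [0,0.012,0]
    - [0,0.014,0]
    - [0,0.014,0]
    - [0,0.014,0]
    - [0,0.014,0]
  yaw: [0,0,0,0,0,0,0,0]

```text
time_s: 7.12
tool_pos: [0.4951, -0.3517, 0.2077]
orientation: [1.0, 0.0, 0.0, -0.0]
force: [-0.9, 0.3, -0.1]
gripper_width: 0.0005
```

```bash
python3 look.py 4
```

```text
7.2167 [ 0.4951 -0.3517  0.2077] 0.00025119264266768975 [-0.62 -0.03  0.6 ]
```

View pics/m4.png

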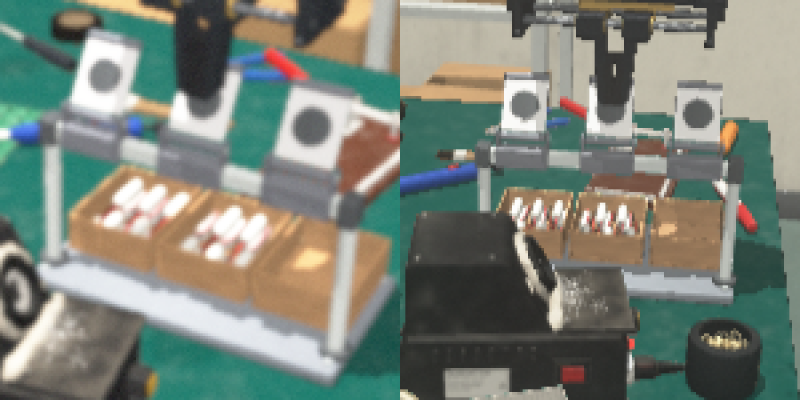

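The far tag at (103,72) and the middle tag both show the disc, leaning away. Now up and over to the right side of the near tag.

Request:
arm_command:
  travel:
    - [0,-0.02,0]
    - [0,-0.05,0]
    - [0,-0.05,-0.02]
    - [0,-0.05,-0.04]
    - [0,-0.05,-0.055]
    - [-0.025,-0.03,-0.055]
    - [-0.05,-0.01,-0.055]
    - [-0.077,0.02,-0.055]
  yaw: [0,0,0,0,0,0,0,0]

```text
time_s: 7.88
tool_pos: [0.4187, -0.3701, 0.2633]
orientation: [1.0, 0.003, 0.001, -0.001]
force: [0.5, -0.5, -0.7]
gripper_width: 0.0004
```

Request:
arm_command:
  travel:
    - [0,0.02,0]
    - [0,0.04,0]
    - [0,0.053,0]
    - [0,0.053,0]
    - [0,0.053,0.015]
    - [0,0.053,0.03]
    - [0,0.053,0.045]
    - [0,0.053,0.055]
  yaw: [0,0,0,0,0,0,0,0]

```text
time_s: 8.55
tool_pos: [0.418, -0.4232, 0.2065]
orientation: [1.0, 0.001, -0.001, -0.001]
force: [-0.5, -0.2, -0.2]
gripper_width: 0.0003
```

```bash
python3 look.py 5
```

```text
8.65 [ 0.4175 -0.4232  0.2062] 0.0003960290566132147 [-0.58 -0.31 -0.23]
```

View pics/m5.png

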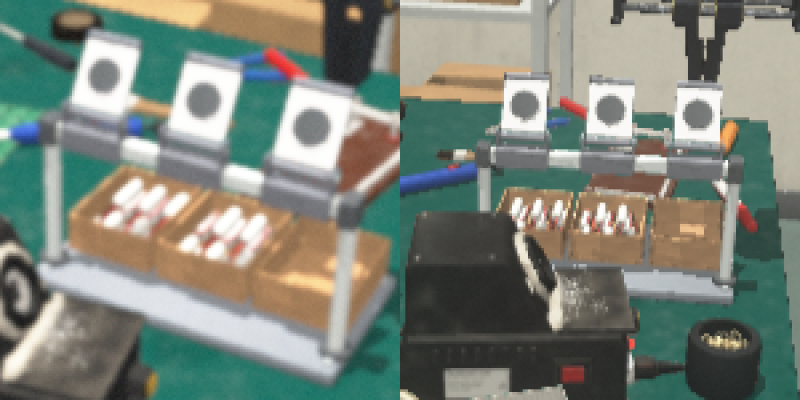

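Both pushed tags match the near tag's disc-up pose, and the fingers are behind (right of) the near tag. Pushing it to the left.

Request:
arm_command:
  travel:
    - [0,-0.005,0]
    - [0,-0.01,0]
    - [0,-0.015,0]
    - [0,-0.02,0]
    - [0,-0.025,0]
    - [0,-0.029,0]
    - [0,-0.033,0]
    - [0,-0.037,0]
  yaw: [0,0,0,0,0,0,0,0]

```text
time_s: 9.32
tool_pos: [0.4181, -0.3877, 0.2079]
orientation: [1.0, 0.0, 0.0, 0.0]
force: [-0.2, -0.0, 0.1]
gripper_width: 0.0004
```

Request:
arm_command:
  travel:
    - [0,-0.004,0]
    - [0,-0.008,0]
    - [0,-0.012,0]
    - [0,-0.016,0]
    - [0,-0.02,0]
    - [0,-0.024,0]
    - [0,-0.028,0]
    - [0,-0.032,0]
  yaw: [0,0,0,0,0,0,0,0]

```text
time_s: 9.98
tool_pos: [0.418, -0.3555, 0.2077]
orientation: [1.0, 0.0, 0.0, -0.0]
force: [-0.1, 0.2, -0.0]
gripper_width: -0.0
```

Request:
arm_command:
  travel:
    - [0,-0.003,0]
    - [0,-0.006,0]
    - [0,-0.009,0]
    - [0,-0.011,0]
    - [0,-0.012,0]
    - [0,-0.012,0]
    - [0,-0.012,0]
    - [0,-0.012,0]
  yaw: [0,0,0,0,0,0,0,0]

```text
time_s: 10.65
tool_pos: [0.418, -0.3442, 0.2077]
orientation: [1.0, -0.0, 0.0, 0.0]
force: [-0.2, -0.2, 0.3]
gripper_width: 0.0005
```

```bash
python3 look.py 6
```

```text
10.75 [ 0.418  -0.3442  0.2077] 0.0005717055666558716 [ 0.16  0.16 -0.68]
```

View pics/m6.png

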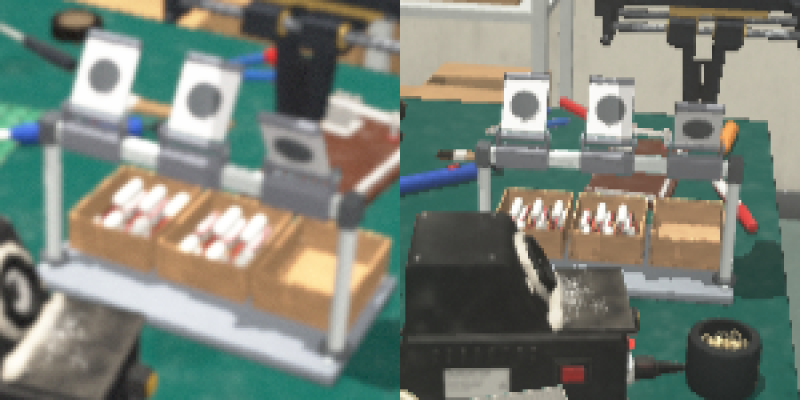

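The near tag is over to the left (dark flattened disc underside at (293,148)). Retreating right and up, then a final measurement.

Request:
arm_command:
  travel:
    - [0,0.02,0]
    - [0,0.05,0]
    - [0,0.06,-0.01]
    - [0,0.06,-0.03]
    - [0,0.06,-0.05]
    - [0,0.06,-0.07]
    - [0,0.06,-0.09]
    - [0,0.06,-0.1]
  yaw: [0,0,0,0,0,0,0,0]

```text
time_s: 11.42
tool_pos: [0.4187, -0.4047, 0.3101]
orientation: [1.0, -0.0, 0.001, 0.001]
force: [0.5, -0.1, 0.1]
gripper_width: 0.0005
```

Request:
arm_command:
  travel:
    - [0,0,0]
    - [0,0,0]
    - [0,0,0]
    - [0,0,0]
    - [0,0,0]
    - [0,0,0]
    - [0,0,0]
    - [0,0,0]
  yaw: [0,0,0,0,0,0,0,0]

```text
time_s: 12.08
tool_pos: [0.418, -0.4039, 0.3074]
orientation: [1.0, 0.0, -0.0, -0.0]
force: [0.0, -0.3, 0.9]
gripper_width: 0.0003
```

```bash
python3 look.py 7
python3 - <<'E'
from h import *
for n in("scene","side"):
    c=load(n+"7")
    # predicted bead centre for each tag at +/- stop
    for i,x in enumerate((.573,.495,.418)):
        print(n,i,"left",proj(c,[x,-.346+.032,.206]).round(1),"right",proj(c,[x,-.346-.032,.206]).round(1))
a=cv2.imread("pics/scene7.png")[145:225,245:365]; b=cv2.imread("pics/side7.png")[140:200,220:340]
cv2.imwrite("pics/z7.png",cv2.resize(np.vstack([a,b]),None,fx=4.2,fy=4.2,interpolation=3))
E
```

```text
12.1833 [ 0.418  -0.404   0.3076] 0.00033199442796319007 [0.24 0.15 0.12]
scene 0 left [253.1 162.8] right [271.  151.1]
scene 1 left [290.6 172.7] right [307.3 159.8]
scene 2 left [331.2 183.3] right [346.2 169.3]
side 0 left [244.2 154. ] right [249.2 145.8]
side 1 left [277.5 156.1] right [280.4 147.7]
side 2 left [311.3 158.3] right [312.  149.6]
```

View pics/m7.png

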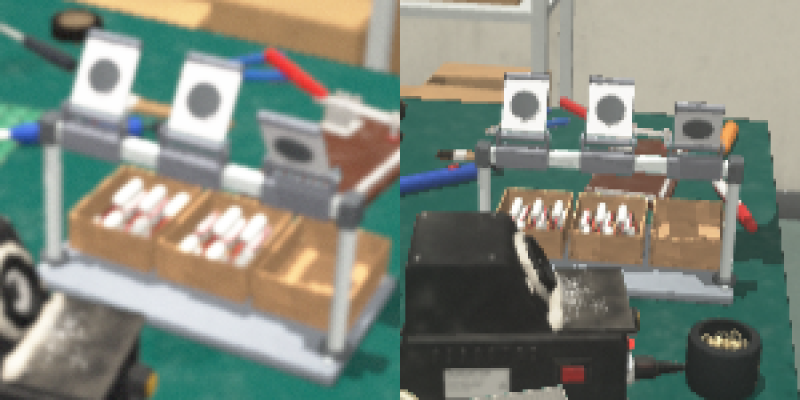

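View pics/z7.png

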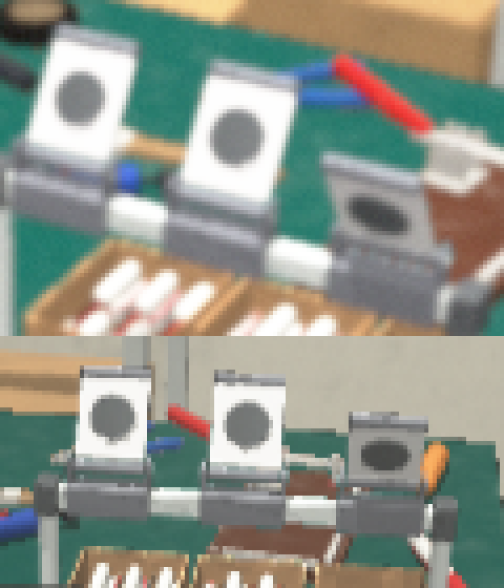

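View pics/side7.png

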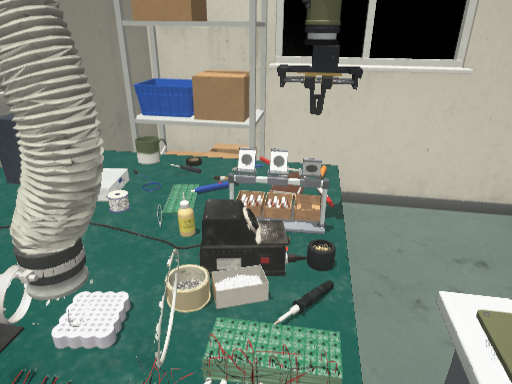

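The discs are right, but the beads sit a pixel or two off my rough prediction. I'll triangulate the edges properly.

Run:
```python
from h import *
S=load("scene7");D=load("side7")
a=lambda x,y:(245+x/4.2-.5,145+y/4.2-.5); b=lambda x,y:(220+x/4.2-.5,140+(y-336)/4.2-.5)
def tri(p,q):
    o1,d1=ray(S,*p);o2,d2=ray(D,*q);d1=d1/np.linalg.norm(d1);d2=d2/np.linalg.norm(d2)
    t=np.linalg.lstsq(np.c_[d1,-d2],o2-o1,rcond=None)[0];x,y=o1+t[0]*d1,o2+t[1]*d2
    return ((x+y)/2).round(3),np.linalg.norm(x-y).round(4)
for n,p,q in[("1l",(54,30),(81,370)),("1r",(138,43),(151,374)),("2l",(209,68),(215,376)),("2r",(300,82),(286,380)),("3l",(324,158),(348,419)),("3r",(426,173),(428,422)),("d1",(79,98),(112,417)),("d2",(236,137),(247,424)),("d3",(378,212),(384,455))]: print(n,*tri(a(*p),b(*q)))
```

```text
1l [ 0.597 -0.367  0.203] 0.0
1r [ 0.557 -0.375  0.202] 0.0021
2l [ 0.518 -0.369  0.203] 0.0016
2r [ 0.477 -0.378  0.201] 0.0005
3l [ 0.438 -0.32   0.2  ] 0.0001
3r [ 0.396 -0.325  0.201] 0.003
d1 [ 0.576 -0.354  0.179] 0.0009
d2 [ 0.497 -0.357  0.179] 0.0013
d3 [ 0.417 -0.331  0.176] 0.0003
```

All edges are at z≈0.20 (stop height 0.202, upright would be 0.211). The disc heights also match what the tags showed at these stops initially.

```bash
python3 -c "
from station import close_job;print(close_job())"
```

```text
the job is handed in; nothing more can be done
None
```

All three tags were wrong, so I pushed each one over with the closed fingertips. The far and middle tags, beside the full bins, now show the disc. The near tag, beside the empty bin, now shows the bar. I handed the job in at about 12 s with the gripper clear, and nothing was pinched or lifted.

**Final checks:**
- **Free edges:** measured from two views, their heights are 0.200–0.203 m. A tag at its stop should be at 0.202 m, and an upright one at 0.211 m.
- **Sideways travel:** the edges moved 52–60 mm, where a full swing from stop to stop is 64 mm. The shortest was the near tag. I put the gap down to picking pixels and calibration, because the disc heights match those the tags showed at the same stops before I moved them.
- **Near tag's bar:** it faces away from both cameras. I judged this tag from its lean and the foreshortened underside of the disc face, not from seeing the bar.
- **Rough prediction:** an earlier estimate of where the edges should appear was off by a few pixels, which is why I measured them properly.
- **Forces and bystanders:** force readings at the end of each move stayed within about 2 N. The bottle and the pot look unmoved in the side view.

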